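# Lift the degreased freehub body out of the parts tray with the tongs

## Robot

A 6-joint arm with a two-finger parallel gripper is mounted at the origin on the work surface. World frame = base frame: x ahead of the robot, y to its left, z up, the work surface at z = 0. Lengths are in m, angles in rad, forces in N, time in s.
With the tool pointing down it reaches from about 0.35 to 0.775 m from the base axis. Payload 5.5 kg.
Tool frame: the origin (TCP) lies at the very end of the fingers, on their centre line; the grasp point (between the pads) lies 19 mm behind it; z points along the fingers, y is the line along which they close (so a half turn about z gives the same grasp; the last joint's range is limited). The gripper opens to 85 mm and grips with 20 to 120 N. Pads are 22 mm wide; open, the fingers measure 114 mm over their backs; the gripper's body (76 mm by 85 mm) begins 54 mm behind the grasp point. The pads swing forward as they close: fully open they stand 13 mm farther back than shut.
Start: joints at [-1.455, 0.313, 0.046, 1.304, 0, 1.431], TCP at [0.145, -0.556, 0.207] pointing down, gripper open.
Joint ranges: [-2.76, 2.76], [-0.86, 1.69], [-1.03, 1.26], [-2.2, 2.34], [-1.47, 1.5], [-3.14, 3.14]. Speed limits (rad/s): [2.57, 2.57, 3.14, 3.14, 3.14, 3.14].

## Interface

Orientations are given as a unit quaternion [w, x, y, z].
In Python, from station import env gives the robot as it stands.
- The arm moves only by the tool step_arm, never from a script. Its argument "plan" is a list of rows, each a list of 5 numbers: the shift along the tool's x, y, z scaled (see below), then the turn about the tool's z scaled (see below), then the gripper command: -1 is fully open, 1 is shut, values between are in proportion. In form: [[x, y, z, twist, fingers], ...]. A call has 1 to 8 rows; each row is the pose to reach, as a shift and turn from the pose commanded when the call began, along the tool's axes at that moment; what a row does not reach only later rows make up. The controller multiplies each number of a shift by 500 mm and each number of a turn by 120 degrees. A row lasts 1/12 s, in which the tool goes at most 41.7 mm and 7.16 degrees, less where a joint would pass 70% of its speed; a pose out of reach is approached as far as the arm can. A call with a number of a shift or a turn outside -1 to 1 is refused whole. A call with a gripper value outside its range is refused whole. The fingers move at their own pace and stop on an object; the grip force is fixed at half the most. Time passes only in rows, so rows that repeat a pose let the fingers close. It gives the time, the measured TCP pose, the force, the opening and the grip force at its end, in the units of the state.
- env.observe(): the state, without advancing time (a new reading comes with each control period).
- env.grab_frame(name): name is "scene" or "top"; returns the picture (384x512x3 uint8, blue, green, red); there is no depth.
- env.camera_info(name): a dict with "vfov" (degrees; the focal length in pixels is half the picture's height over the tangent of half this angle, whatever the lens; pixels are square), "cx", "cy" (the principal point, pixels), "R" (3x3) and "t" (3): a world point X has camera coordinates R X + t. Camera axes: x right, y down, z forward; pixel columns grow to the right and rows downward; lengths in m; the calibration is good to about 2 mm. A picture is of the moment at which its call begins. camera_info takes no time and is no camera call.
- env.sign_off(): hands the job in; it is judged then, once.
The state is a dict: "time_s": time; "qpos": joint angles; "joint_vel": joint speeds; "joint_torque": joint torques, N m; "eef_pos": TCP position; "orientation": TCP orientation; "contact_force": force on the tool from outside, world axes, zero at the start; "ft_torque": the same for the moment, N m; "opening": finger opening in m; "grasp_force": force on a finger pad.
Only numpy, scipy, OpenCV 4.12 (cv2) and the standard library are available. Lean on these libraries where they do the work, as an engineer would, in place of code of your own. Each camera call takes 0.05 s, during which the arm holds its last target. There are 200 camera calls.

## Task

Draw the spring tongs up out of the wooden pick block, close their cupped jaws on the orange freehub body standing among the drivetrain parts in the blue tray, and lift it well clear above the tray. It is freshly degreased, so only the tongs may touch it, and everything else stays where it lies. Finish while still holding it steady up there over the tray, gripped between the jaws: do not put anything down.

Things in the scene. Friction and masses are not known exactly. Their poses are not given: they have to be found in the camera images.
- tongs_grip (a point): Steel spring tongs (120 g, 177 mm tall, 28 mm wide), upright in the block's well, jaws down. Point: midway between the ribbed black thumb grips, 45 mm below the hinge pin, 126 mm above the jaws' lower edge. z: up to the hinge; y: line along which the arms close. Grips: 20 mm wide, 20 to 78 mm below the pin; over their backs 41 mm here relaxed (44 mm 20 mm lower), 34 mm closed on a 34 mm part.
- jaw_a (a point): Middle of the inner face of the cupped black silicone jaw on the +y arm of the tongs, 16 mm above its lower edge (jaw 32 mm high, 28 mm wide, 3 mm thick, side flanges turned 5 mm inward). Relaxed, the jaws stand 61 mm apart here (70 mm over their backs at the foot); 1 mm less across the thumb grips brings them about 3.5 mm nearer to each other.
- jaw_b (a point): The same point on the jaw of the other (-y) arm.
- tongs_arm (a joint): Closing angle of the tongs in rad: 0 = relaxed, fully open (jaws 61 mm apart), 0.17 = closed on a 34 mm part, 0.30 = shut. A hinge spring pushes the arms open: squeezing at the thumb grips takes about 6 N to start and 9 N when closed on a 34 mm part. The top of the hinge is 7 mm above its pin.
- block: Wooden block, 112 x 116 x 58 mm, fixed. Origin: centre of its underside, z up. It has a rectangular well (32 mm in x, 84 mm in y, its floor 15 mm above the table) centred 22 mm toward -x from the origin, in which the tongs stand, with a few mm to spare all round. Five stainless picks stand in a row 36 mm toward +x, tops 128 mm above the table.
- tray: Blue open tray for degreased parts, 205 (x) x 290 (y) x 30 mm high, walls and floor 4 mm, fixed. Origin: centre of its underside, z up.
- freehub_mid (a point): Centre (half-way up) of the orange anodised freehub body, an upright splined cylinder 34 mm in diameter and 39 mm tall, 60 to 110 g, standing on the tray floor. z is its axis, up.
- pulley_a: Black toothed derailleur pulley, 42 mm in diameter, 10 mm thick, lying flat in the tray. Origin: centre of its underside.
- pulley_b: A second such black pulley in the tray, same size and origin.
- cog: Flat steel cog, 60 mm in diameter, 4.5 mm thick, lying in the tray. Origin: centre of its underside.
- lockring: Dark steel lockring, 35 mm in diameter, 10 mm thick, lying in the tray. Origin: centre of its underside.
- bearing: Steel cartridge bearing with a red seal, 28 mm in diameter, 8 mm thick, lying in the tray. Origin: centre of its underside.
- dispenser: Grey push dispenser for wipes, sealed and empty: canister 84 mm in diameter, 160 mm tall, standing to the left. Origin: centre of its underside.
- plier: Master link plier with blue grips, about 155 mm long and 14 mm thick, lying flat to the right. Origin: on the table under the middle of the tool.
- scrubber: Black clamp-on drivetrain scrubber box, 56 x 120 x 50 mm with a stub handle pointing away from the robot, at the back. Origin: centre of the box's underside.
Mind the look-alikes: they are no part of the job. What is shaped like the part that bears tongs_grip but pink or red is not meant.

How it is judged:
By the outcome, as a careful person would: the job done as asked, in the order asked, and still so for the second after the job is handed in, while the arm keeps its last pose, push and grip.
It also fails if it takes over 45 s, if anything falls off the work surface, if the arm or the gripper's body presses on something with over 40 N, if the wrist force passes 120 N, or if a joint passes its speed limit or range.

## Working session

There is one attempt and no reset: what is moved stays moved. The work goes in short steps, Python scripts to look and compute and a tool call to move; the robot and the scene stay as the last step left them, time stands still between calls to the robot, and variables do not carry over. Pictures are saved under pics/ and viewed, at most 10 in all, crops included, and the job is handed in when it is done.

Besides the shell and the picture viewer there is one more tool, called after ">>>" by a JSON object that holds its "fn" and its "kwargs", one argument or row to a line. step_arm: Moves the arm, as the interface text tells. Its arguments: {"type":"object","properties":{"plan":{"type":"array","items":{"type":"array","items":{"type":"number"}}}},"required":["plan"]}

```bash
mkdir -p pics
cat > h.py <<'E'
import numpy as np, cv2
from station import env
def K(n):
    c=env.camera_info(n); f=192/np.tan(np.radians(c["vfov"])/2)
    return c,f
def ray(n,u,v):
    c,f=K(n); R=np.array(c["R"]);t=np.array(c["t"])
    return -R.T@t, R.T@np.array([(u-c["cx"])/f,(v-c["cy"])/f,1])
def atz(n,u,v,z):
    o,d=ray(n,u,v); return o+d*(z-o[2])/d[2]
def proj(n,X):
    c,f=K(n); p=np.array(c["R"])@np.array(X)+np.array(c["t"]); return p[0]/p[2]*f+c["cx"],p[1]/p[2]*f+c["cy"]
def tri(u1,v1,u2,v2):
    o1,d1=ray("scene",u1,v1);o2,d2=ray("top",u2,v2)
    s=np.linalg.lstsq(np.c_[d1,-d2],o2-o1,rcond=None)[0]
    a,b=o1+s[0]*d1,o2+s[1]*d2; return (a+b)/2,np.linalg.norm(a-b)
E
python3 - <<'E'
from h import *
for n in("scene","top"):
    im=env.grab_frame(n); cv2.imwrite(f"pics/{n}0.png",im); c,f=K(n); print(n,c,f)
    cv2.imwrite(f"pics/{n}0b.png",cv2.resize(im,(800,600),interpolation=cv2.INTER_CUBIC))
s=env.observe(); print(s)
E
```

```text
scene {'vfov': 53.97018060457562, 'cx': 257.8504714782762, 'cy': 188.79244637305177, 'R': array([[ 0.61820706,  0.78592246, -0.01207975],
       [ 0.50809245, -0.41129724, -0.75675402],
       [-0.59971835,  0.46169304, -0.65358812]]), 't': array([-0.38543648, -0.18560586,  1.5839577 ])} 377.06375281255373
top {'vfov': 52.30775072791105, 'cx': 254.9941822207786, 'cy': 189.86329386518216, 'R': array([[-5.60621053e-04, -9.99853345e-01, -1.71164674e-02],
       [-9.82800144e-01,  3.71182248e-03, -1.84635042e-01],
       [ 1.84671498e-01,  1.67185563e-02, -9.82658093e-01]]), 't': array([0.01647444, 0.59921421, 1.24092667])} 390.9897590849953
{'time_s': 0.1, 'qpos': array([-1.45458929e+00,  3.13951590e-01,  4.51202473e-02,  1.30361042e+00,
        9.24668721e-06,  1.43120967e+00]), 'joint_vel': array([ 0.00020683, -0.00123779,  0.00421232, -0.00179853,  0.00012315,
        0.00076004]), 'joint_torque': array([ 2.94308287e-03, -4.81725740e+01,  2.99243653e+01,  1.27041660e-02,
       -1.26252321e-04, -5.39850916e-06]), 'eef_pos': array([ 0.14542694, -0.55580443,  0.20639443]), 'orientation': array([-8.22605798e-04,  9.91832006e-01,  1.27548402e-01,  1.42402032e-05]), 'contact_force': array([ 0.39200792, -1.03519686, -0.1014715 ]), 'ft_torque': array([ 0.06019309, -0.01757018,  0.03689201]), 'grasp_force': 0.0, 'opening': 0.08549282654158573}
```

View pics/scene0b.png

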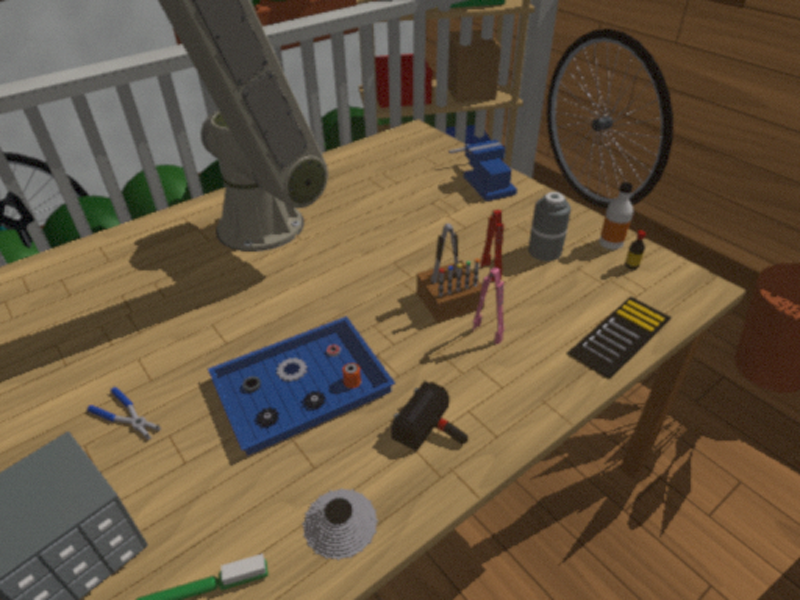

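View pics/top0b.png

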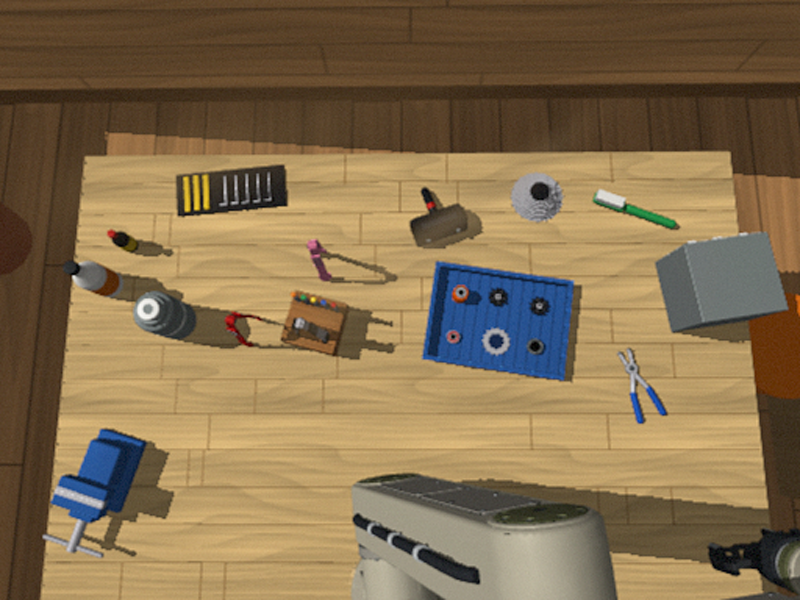

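Three tongs are in view. In the scene picture (800 px scale) the steel pair stands in the block at (447,250), a red pair at (495,240) and a pink pair at (490,305). The steel pair in the block is the one described. The orange freehub is at (352,375) in scene and (460,293) in top. I'll confirm both in one enlarged crop.

Run:
```python
from h import *
s=cv2.imread("pics/scene0.png");t=cv2.imread("pics/top0.png")
def c(im,x,y,w,h): return cv2.resize(im[y:y+h,x:x+w],(400,300),interpolation=cv2.INTER_CUBIC)
# scene block x260-340 y140-200 (x5); top block x170-250,y170-230 (5); scene tray 130-258,200-296 (3.125); top tray 262-382,162-252(3.33)
cv2.imwrite("pics/m1.png",np.vstack([np.hstack([c(s,260,140,80,60),c(t,170,175,80,60)]),np.hstack([c(s,130,200,128,96),c(t,262,162,120,90)])]))
```

```text
(no output)
```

View pics/m1.png

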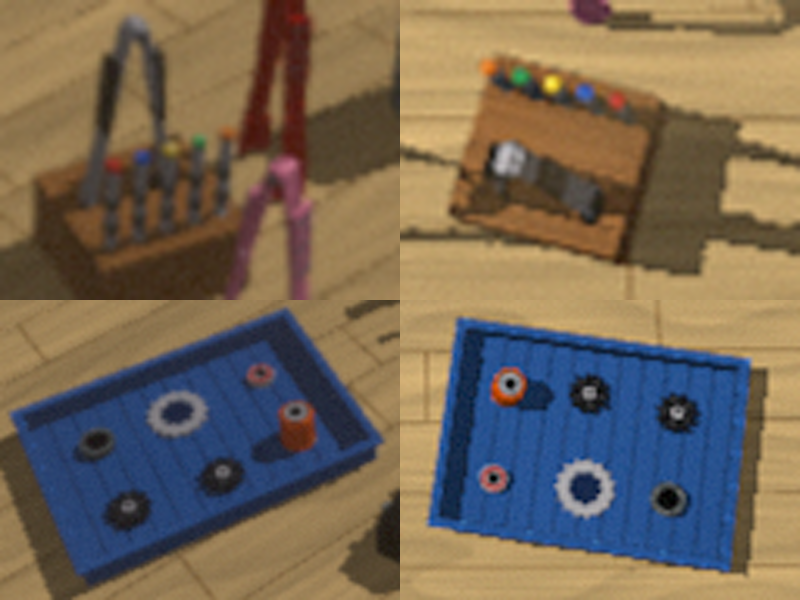

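The crop shows the steel tongs with black grips in the well, hinge top at crop (135,20) in scene and (507,158) in top. The freehub's top centre is at crop (297,411) in scene and (512,383) in top.

Run:
```python
from h import *
P=lambda x,y:(170+(x-400)/5,175+y/5)
C=[atz("top",*P(*p),.058) for p in[(498,56),(665,100),(625,262),(452,215)]]
for c in C: print(c.round(4))
C=np.array(C); m=C.mean(0); ey=(C[0]-C[1]+C[3]-C[2])[:2]; ex=(C[0]-C[3]+C[1]-C[2])[:2]
print("block",m,"len y,x",np.linalg.norm(ey)/2,np.linalg.norm(ex)/2,"yaw",np.degrees(np.arctan2(ey[1],ey[0]))-90,np.degrees(np.arctan2(ex[1],ex[0])))
ax=np.radians((np.degrees(np.arctan2(ey[1],ey[0]))-90+np.degrees(np.arctan2(ex[1],ex[0])))/2)
print("well",m[:2]-.022*np.array([np.cos(ax),np.sin(ax)]))
print("hinge",tri(260+135/5,140+20/5,*P(507,158)), atz("top",*P(507,158),.19))
Q=lambda x,y:(262+(x-400)*.3,162+(y-300)*.3)
S=lambda x,y:(130+x*.32,200+(y-300)*.32)
print("hub",tri(*S(296,411),*Q(511,383)),atz("top",*Q(511,383),.043),atz("scene",*S(296,411),.043))
T=np.array([atz("top",*Q(*p),.03) for p in[(460,320),(750,358),(742,572),(432,524)]]);print(T.round(3),T.mean(0))
for nm,p,z in[("pulA",(590,394),.012),("bearing",(494,479),.012),("cog",(585,489),.008)]: print(nm,atz("top",*Q(*p),z).round(3))
o=env.observe(); 
from scipy.spatial.transform import Rotation as R
q=o["orientation"]; M=R.from_quat(np.r_[q[1:],q[0]]).as_matrix(); print(M.round(3))
```

```text
[0.6121 0.2327 0.058 ]
[0.582 0.121 0.058]
[0.4749 0.1456 0.058 ]
[0.5059 0.2598 0.058 ]
block [0.54372281 0.1897706  0.058     ] len y,x 0.11703262709655769 0.1096847282346352 yaw -15.144835964538231 -13.595631359677375
well [0.52241114 0.19523071]
hinge (array([0.52475619, 0.20117555, 0.19161094]), np.float64(0.0017510615981217211)) [0.52448292 0.2007256  0.19      ]
hub (array([ 0.6117098 , -0.11842862,  0.04391649]), np.float64(0.002542345735500577)) [ 0.61126971 -0.11961958  0.043     ] [ 0.61158101 -0.1168864   0.043     ]
[[ 0.68  -0.07   0.03 ]
 [ 0.639 -0.364  0.03 ]
 [ 0.423 -0.344  0.03 ]
 [ 0.471 -0.039  0.03 ]] [ 0.55320533 -0.20426426  0.03      ]
pulA [ 0.606 -0.203  0.012]
bearing [ 0.518 -0.103  0.012]
cog [ 0.508 -0.196  0.008]
[[ 0.967  0.253 -0.   ]
 [ 0.253 -0.967  0.002]
 [ 0.    -0.002 -1.   ]]
```

>>> {"fn": "step_arm", "kwargs": {
  "plan": [
    [0.53,-0.33,-0.2,-0.42,-1],
    [0.53,-0.33,-0.2,-0.42,-1],
    [0.53,-0.33,-0.2,-0.42,-1],
    [0.53,-0.33,-0.2,-0.42,-1],
    [0.53,-0.33,-0.2,-0.42,-1],
    [0.53,-0.33,-0.2,-0.42,-1],
    [0.53,-0.33,-0.2,-0.42,-1],
    [0.53,-0.33,-0.2,-0.42,-1]
  ]
}}

```text
time_s: 0.77
eef_pos: [0.3612, -0.3275, 0.3079]
orientation: [0.0, 0.842, 0.54, 0.0]
contact_force: [1.0, -0.3, -0.3]
opening: 0.0856
grasp_force: 0.0
```

```bash
cat >> h.py <<'E'
import sys
from scipy.spatial.transform import Rotation as Rn
def go(x,y,z,yaw):
    o=env.observe(); q=o["orientation"]; M=Rn.from_quat(np.r_[q[1:],q[0]]).as_matrix()
    d=np.array([x,y,z])-o["eef_pos"]; cy=np.degrees(np.arctan2(M[1,0],M[0,0]))
    tw=-((yaw-cy+180)%360-180)
    print("t",round(o["time_s"],2),"pos",o["eef_pos"].round(4),"yaw",cy.round(2),"open",round(o["opening"],4),"gf",o["grasp_force"],"F",o["contact_force"].round(1),"tilt",M[:,2].round(4))
    print("dist",np.linalg.norm(d).round(4),"units",(M.T@d/.5).round(4),"tw",(tw/120).round(4))
if __name__=="__main__": go(*map(float,sys.argv[1:5]))
E
python3 h.py .48 -.06 .31 120; python3 h.py .48 -.06 .31 115
```

```text
t 0.77 pos [ 0.3612 -0.3275  0.3079] yaw 65.39 open 0.0856 gf 0.0 F [ 1.  -0.3 -0.3] tilt [ 2.e-04  1.e-04 -1.e+00]
dist 0.2927 units [ 0.5853 -0.0068 -0.0041] tw -0.455
t 0.77 pos [ 0.3612 -0.3275  0.3079] yaw 65.39 open 0.0856 gf 0.0 F [ 1.  -0.3 -0.3] tilt [ 2.e-04  1.e-04 -1.e+00]
dist 0.2927 units [ 0.5853 -0.0068 -0.0041] tw -0.4134
```

>>> {"fn": "step_arm", "kwargs": {
  "plan": [
    [0.58,0,0,-0.43,-1],
    [0.58,0,0,-0.43,-1],
    [0.58,0,0,-0.43,-1],
    [0.58,0,0,-0.43,-1],
    [0.58,0,0,-0.43,-1],
    [0.58,0,0,-0.43,-1],
    [0.58,0,0,-0.43,-1],
    [0.58,0,0,-0.43,-1]
  ]
}}

```text
time_s: 1.43
eef_pos: [0.484, -0.0606, 0.3067]
orientation: [-0.001, 0.519, 0.855, 0.001]
contact_force: [-0.8, 0.4, -0.8]
opening: 0.0852
grasp_force: 0.0
```

```bash
python3 h.py .5235 .199 .3 165.6
```

```text
t 1.43 pos [ 0.484  -0.0606  0.3067] yaw 117.42 open 0.0852 gf 0.0 F [-0.8  0.4 -0.8] tilt [ 2.0e-04  2.5e-03 -1.0e+00]
dist 0.2627 units [0.4245 0.3092 0.0147] tw -0.4015
```

>>> {"fn": "step_arm", "kwargs": {
  "plan": [
    [0.42,0.31,0.01,-0.4,-1],
    [0.42,0.31,0.01,-0.4,-1],
    [0.42,0.31,0.01,-0.4,-1],
    [0.42,0.31,0.01,-0.4,-1],
    [0.42,0.31,0.01,-0.4,-1],
    [0.42,0.31,0.01,-0.4,-1],
    [0.425,0.31,0.01,-0.4,-1],
    [0.425,0.31,0.01,-0.4,-1]
  ]
}}

```text
time_s: 2.1
eef_pos: [0.5252, 0.1962, 0.3009]
orientation: [-0.001, 0.13, 0.992, -0.0]
contact_force: [-1.2, -0.6, -0.1]
opening: 0.0857
grasp_force: 0.0
```

```bash
python3 h.py .5235 .199 .21 165.6
python3 - <<'E'
from h import *
im=env.grab_frame("scene"); cv2.imwrite("pics/s1.png",cv2.resize(im[80:200,220:380],(800,600),interpolation=cv2.INTER_CUBIC))
for X in [(.5235,.199,.192),(.5235,.199,.14)]: u,v=proj("scene",X); print((u-220)*5,(v-80)*5)
E
```

```text
t 2.1 pos [0.5252 0.1962 0.3009] yaw 165.11 open 0.0857 gf 0.0 F [-1.2 -0.6 -0.1] tilt [-1.8e-03  2.0e-04 -1.0e+00]
dist 0.091 units [0.0043 0.0046 0.1818] tw -0.0041
329.95698135176156 320.16800520430166
327.1249052200949 384.55471706593414
```

View pics/s1.png

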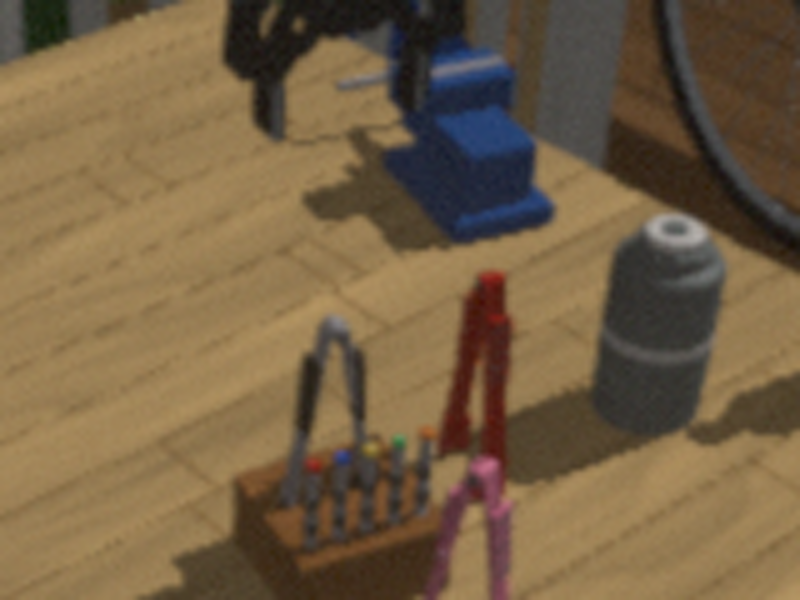

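```bash
python3 - <<'E'
from h import *
print(tri(220+490/5,80+277/5,150,205),tri(220+335/5,80+322/5,191.4,206.6))
for u,v in((455,447),(503,475)): print(atz("scene",220+u/5,80+v/5,0.0))
E
python3 h.py .524 .199 .125 165.6
```

```text
(array([0.53444333, 0.33168164, 0.17531636]), np.float64(0.00854217183092775)) (array([0.52489086, 0.20132733, 0.19008494]), np.float64(0.001454829619234529))
[0.50452705 0.35257765 0.        ]
[0.55184287 0.35651943 0.        ]
t 2.15 pos [0.5251 0.1943 0.3012] yaw 164.79 open 0.0859 gf 0.0 F [-0.3 -0.4  0.6] tilt [-1.7e-03 -7.0e-04 -1.0e+00]
dist 0.1762 units [0.0041 0.0089 0.3523] tw -0.0068
```

>>> {"fn": "step_arm", "kwargs": {
  "plan": [
    [0.004,0.01,0.08,-0.007,-1],
    [0.004,0.01,0.14,-0.007,-1],
    [0.004,0.01,0.17,-0.007,-1],
    [0.004,0.01,0.17,-0.007,-1],
    [0.004,0.01,0.17,-0.007,-1],
    [0.004,0.01,0.17,-0.007,-1]
  ]
}}

```text
time_s: 2.65
eef_pos: [0.5257, 0.1972, 0.2187]
orientation: [0.001, 0.127, 0.992, 0.0]
contact_force: [0.5, 0.1, 0.6]
opening: 0.0852
grasp_force: 0.0
```

```bash
python3 h.py .524 .200 .125 165.6
```

```text
t 2.65 pos [0.5257 0.1972 0.2187] yaw 165.36 open 0.0852 gf 0.0 F [0.5 0.1 0.6] tilt [ 1.8e-03  1.0e-04 -1.0e+00]
dist 0.0937 units [0.0051 0.0044 0.1873] tw -0.002
```

>>> {"fn": "step_arm", "kwargs": {
  "plan": [
    [0.005,0.004,0.05,0,-1],
    [0.005,0.004,0.1,0,-1],
    [0.005,0.004,0.15,0,-1],
    [0.005,0.004,0.184,0,-1],
    [0.005,0.004,0.184,0,-1],
    [0.005,0.004,0.184,0,-1],
    [0.005,0.004,0.184,0,-1]
  ]
}}

```text
time_s: 3.23
eef_pos: [0.5247, 0.2008, 0.1275]
orientation: [0.002, 0.127, 0.992, 0.001]
contact_force: [0.6, -0.4, 0.2]
opening: 0.0854
grasp_force: 0.0
```

```bash
python3 h.py .524 .200 .126 165.6
python3 - <<'E'
from h import *
im=env.grab_frame("scene"); cv2.imwrite("pics/s2.png",cv2.resize(im[100:220,220:380],(800,600),interpolation=cv2.INTER_CUBIC))
E
```

```text
t 3.23 pos [0.5247 0.2008 0.1275] yaw 165.46 open 0.0854 gf 0.0 F [ 0.6 -0.4  0.2] tilt [ 3.4e-03  6.0e-04 -1.0e+00]
dist 0.0018 units [ 0.0009 -0.0018  0.0029] tw -0.0011
```

View pics/s2.png

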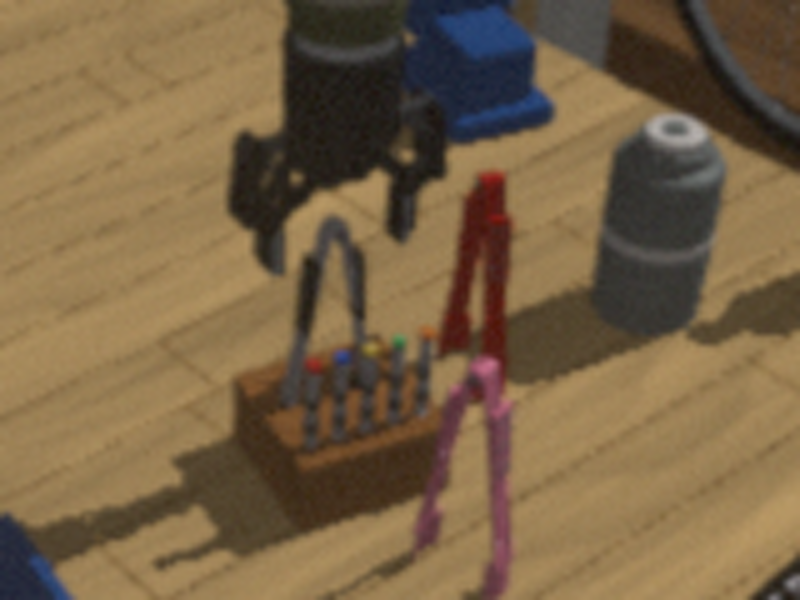

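Run:
```python
from h import *
from h import env
for X,o in [((.5252,.1962,.314),80),((.5247,.2008,.1275),100),((.5247,.2008,.1405),100),((.5247,.2008,.20),100)]:
    u,v=proj("scene",X); print(X,(u-220)*5,(v-o)*5)
im=env.grab_frame("top"); cv2.imwrite("pics/t2.png",cv2.resize(im[150:270,130:290],(800,600),interpolation=cv2.INTER_CUBIC))
for z in(.1275,.20): u,v=proj("top",(.5247,.2008,z)); print((u-130)*5,(v-150)*5)
```

```text
(0.5252, 0.1962, 0.314) 335.67360558413526 156.76527567083014
(0.5247, 0.2008, 0.1275) 329.63427145858304 299.3419482048329
(0.5247, 0.2008, 0.1405) 330.3402518275459 283.77216708522184
(0.5247, 0.2008, 0.2) 333.6958217475029 209.7679999976154
324.6721088250929 296.9814858508772
303.86216876768344 280.19808880228766
```

View pics/t2.png

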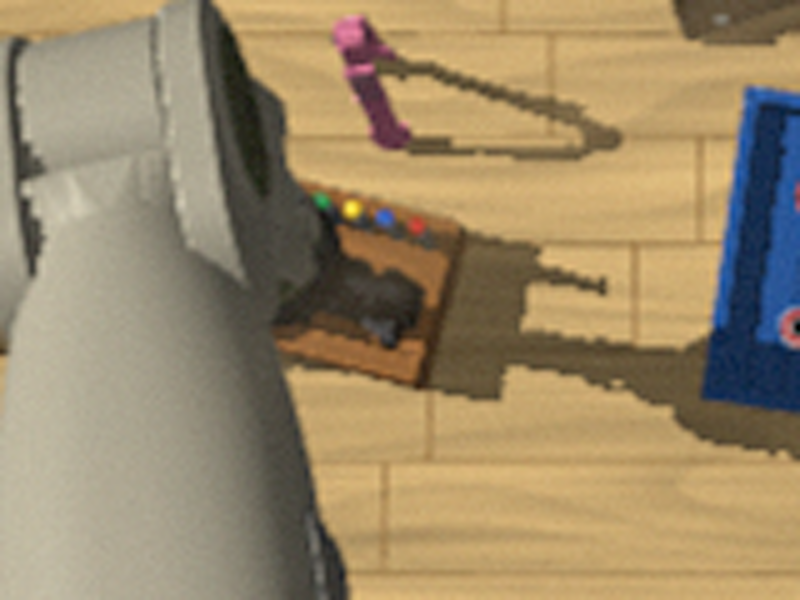

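Run:
```python
from h import *
for p in((405,305),(420,300),(415,315),(395,312)): print(tri(220+272/5,100+270/5,130+p[0]/5,150+p[1]/5))
im=env.grab_frame("top")[195:225,185:225]; s=env.grab_frame("scene")[120:180,260:340]
a=cv2.convertScaleAbs(cv2.resize(im,(400,300),interpolation=cv2.INTER_CUBIC),alpha=2); b=cv2.convertScaleAbs(cv2.resize(s,(400,300),interpolation=cv2.INTER_CUBIC),alpha=2)
cv2.imwrite("pics/m3.png",np.hstack([a,b]))
y=np.array([.249,.969,0]);T=np.array([.5247,.2008,.1405])
for k in(-.057,-.043,.043,.057):
  u,v=proj("top",T+k*y);w=proj("scene",T+k*y);print(k,(u-185)*10,(v-195)*10,400+(w[0]-260)*5,(w[1]-120)*5)
```

```text
(array([0.51672017, 0.14929004, 0.16945013]), np.float64(0.009782730153503926))
(array([0.52070825, 0.14214996, 0.17421785]), np.float64(0.015509939028331365))
(array([0.51327312, 0.14687865, 0.16767606]), np.float64(0.0181082889547611))
(array([0.51236038, 0.15473004, 0.16489497]), np.float64(0.007177212082427007))
-0.057 270.47482038776707 183.5937029148019 453.746992439452 204.92799994915785
-0.043 226.60132629296982 172.42854734506835 472.7511269735436 199.67886579376383
0.043 -41.51740595022943 104.19629417218943 586.7788173779888 168.18326449242932
0.057 -84.9397120461714 93.14595927727055 604.9116316062341 163.17479781755125
```

View pics/m3.png

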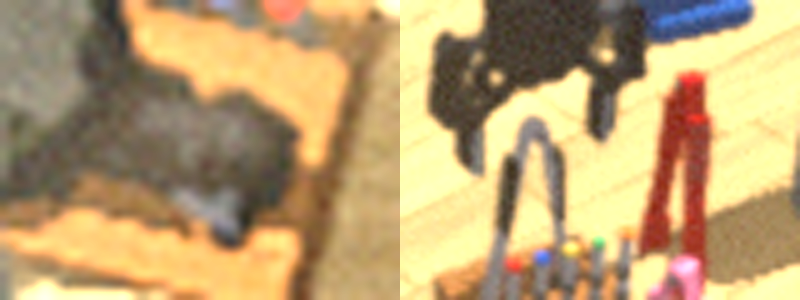

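>>> {"fn": "step_arm", "kwargs": {
  "plan": [
    [0,0,0,0,-0.29],
    [0,0,0,0,-0.29],
    [0,0,0,0,-0.29],
    [0,0,0,0,-0.29],
    [0,0,0,0,-0.29],
    [0,0,0,0,-0.29]
  ]
}}

```text
time_s: 3.93
eef_pos: [0.523, 0.2006, 0.1251]
orientation: [-0.0, 0.126, 0.992, -0.0]
contact_force: [0.3, 0.7, 0.8]
opening: 0.0554
grasp_force: 0.0
```

```bash
python3 h.py .524 .200 .126 165.6
python3 - <<'E'
from h import *
s=env.grab_frame("scene")[110:170,260:340]
cv2.imwrite("pics/s4.png",cv2.convertScaleAbs(cv2.resize(s,(800,600),interpolation=cv2.INTER_CUBIC),alpha=2))
y=np.array([.249,.969,0])
for z in(.1275,.1355,.2005):
 for k in(-.028,.028):
  w=proj("scene",np.array([.5247,.2008,z])+k*y);print(z,k,(w[0]-260)*10,(w[1]-110)*10)
E
```

```text
t 3.93 pos [0.523  0.2006 0.1251] yaw 165.5 open 0.0554 gf 0.0 F [0.3 0.7 0.8] tilt [-2.e-04 -1.e-04 -1.e+00]
dist 0.0015 units [-0.0023 -0.0007 -0.0019] tw -0.0009
0.1275 -0.028 185.0250757750939 519.392704124121
0.1275 0.028 332.5491665557058 478.2436556377482
0.1355 -0.028 185.59060787057433 500.23857702301143
0.1355 0.028 333.70912368941504 459.1710888668115
0.2005 -0.028 190.36487335316338 338.53796162232584
0.2005 0.028 343.4966176226112 298.2404595046046
```

View pics/s4.png

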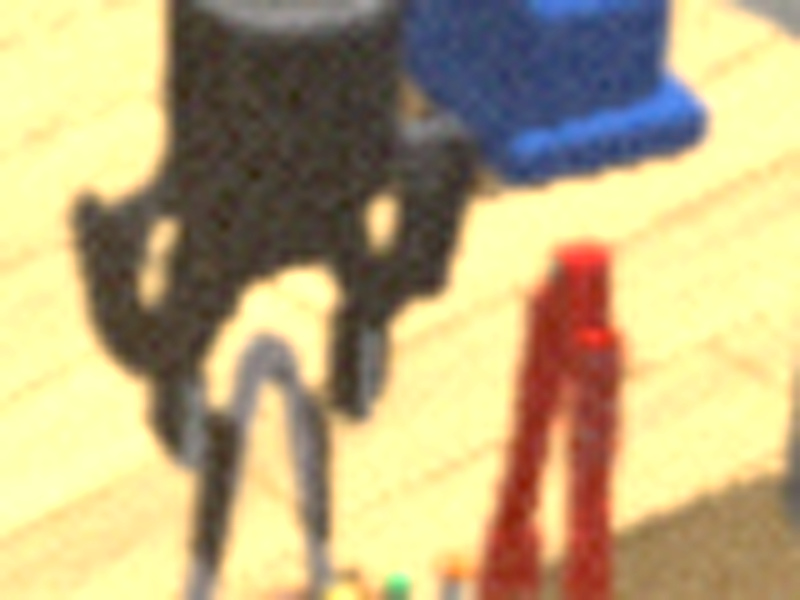

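Wrist camera geometry: the finger tips sit about 16 mm higher than I assumed, at the top of the grips, with visible room below the gripper's body. I'll lower about 14 mm while watching the force.

>>> {"fn": "step_arm", "kwargs": {
  "plan": [
    [0,0,0.008,0,-0.29],
    [0,0,0.016,0,-0.29],
    [0,0,0.022,0,-0.29],
    [0,0,0.028,0,-0.29],
    [0,0,0.028,0,-0.29],
    [0,0,0.028,0,-0.29]
  ]
}}

```text
time_s: 4.48
eef_pos: [0.5228, 0.2006, 0.1108]
orientation: [-0.0, 0.126, 0.992, -0.0]
contact_force: [0.2, -0.2, -0.8]
opening: 0.0551
grasp_force: 0.0
```

```bash
python3 h.py .524 .200 .112 165.6
python3 - <<'E'
from h import *
s=env.grab_frame("scene")[110:170,260:340]
cv2.imwrite("pics/s5.png",cv2.convertScaleAbs(cv2.resize(s,(800,600),interpolation=cv2.INTER_CUBIC),alpha=2))
E
```

```text
t 4.48 pos [0.5228 0.2006 0.1108] yaw 165.5 open 0.0551 gf 0.0 F [ 0.2 -0.2 -0.8] tilt [-7.e-04 -3.e-04 -1.e+00]
dist 0.0018 units [-0.0026 -0.0005 -0.0025] tw -0.0009
```

View pics/s5.png

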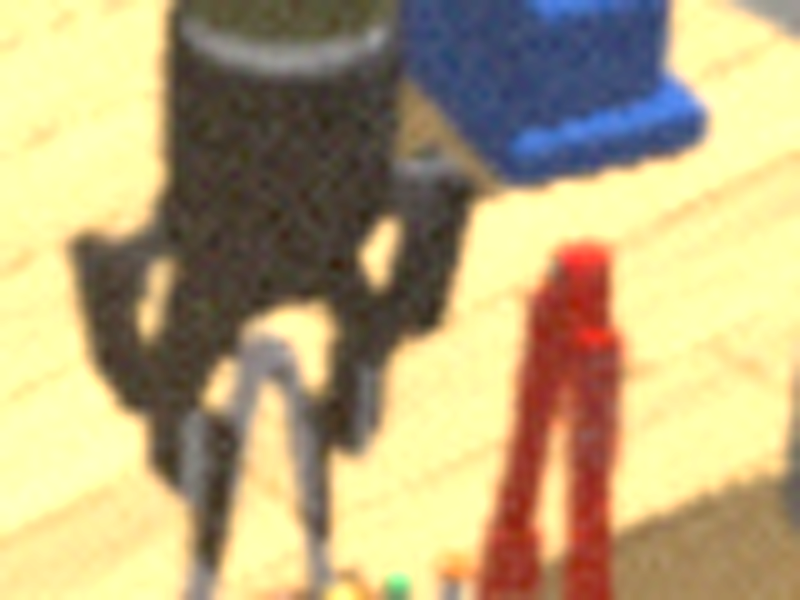

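>>> {"fn": "step_arm", "kwargs": {
  "plan": [
    [-0.003,0,0,0,-0.1],
    [-0.003,0,0,0,0.04],
    [-0.003,0,0,0,0.1],
    [-0.003,0,0,0,0.13],
    [-0.003,0,0,0,0.13],
    [-0.003,0,0,0,0.13],
    [-0.003,0,0,0,0.13]
  ]
}}

```text
time_s: 5.12
eef_pos: [0.5251, 0.2005, 0.1118]
orientation: [0.001, 0.126, 0.992, 0.0]
contact_force: [0.4, 1.7, 6.0]
opening: 0.0371
grasp_force: 10.0
```

```bash
python3 h.py .524 .200 .26 165.6; python3 -c "
from h import *
print(env.observe()['ft_torque'])"
```

```text
t 5.12 pos [0.5251 0.2005 0.1118] yaw 165.5 open 0.0371 gf 9.974247515201569 F [0.4 1.7 6. ] tilt [ 1.5e-03  3.0e-04 -1.0e+00]
dist 0.1482 units [ 0.0015 -0.0013 -0.2963] tw -0.0008
[ 0.55729599 -0.17822745  0.04449073]
```

>>> {"fn": "step_arm", "kwargs": {
  "plan": [
    [0,0,-0.01,0,0.15],
    [0,0,-0.025,0,0.15],
    [0,0,-0.045,0,0.15],
    [0,0,-0.07,0,0.15],
    [0,0,-0.1,0,0.15],
    [0,0,-0.125,0,0.15],
    [0,0,-0.14,0,0.15],
    [0,0,-0.14,0,0.15]
  ]
}}

```text
time_s: 5.78
eef_pos: [0.5256, 0.2004, 0.1834]
orientation: [0.002, 0.126, 0.992, 0.0]
contact_force: [0.2, 0.7, -0.6]
opening: 0.0364
grasp_force: 7.6
```

```bash
python3 h.py .524 .200 .26 165.6
python3 - <<'E'
from h import *
s=env.grab_frame("scene")[80:200,220:380]
cv2.imwrite("pics/s6.png",cv2.convertScaleAbs(cv2.resize(s,(800,600),interpolation=cv2.INTER_CUBIC),alpha=1.8))
E
```

```text
t 5.78 pos [0.5256 0.2004 0.1834] yaw 165.49 open 0.0364 gf 7.558375597000122 F [ 0.2  0.7 -0.6] tilt [ 3.1e-03  3.0e-04 -1.0e+00]
dist 0.0767 units [ 0.0024 -0.0013 -0.1533] tw -0.0009
```

View pics/s6.png

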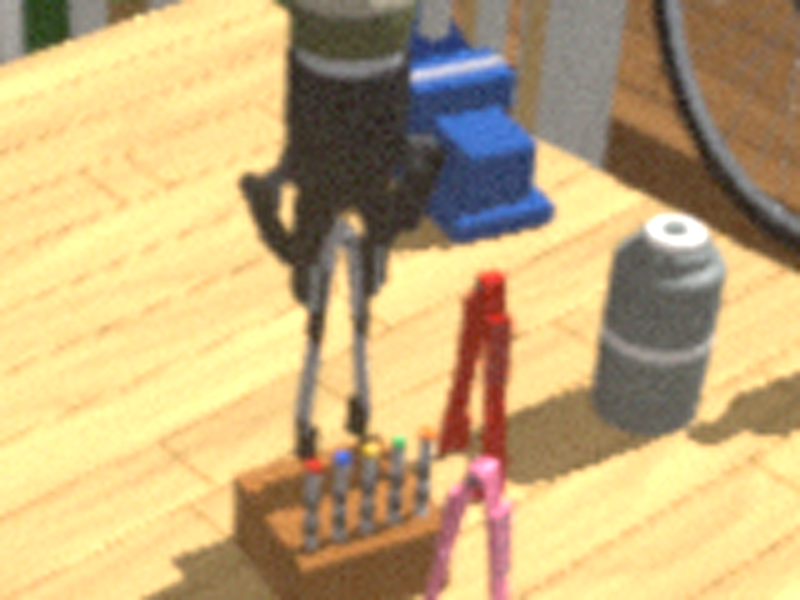

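The steel tongs hang clear of the block between the fingers. Hinge top is at crop (345,225), jaws at crop (307,440) and (357,415), and the other things are unmoved. Next I check slip and tilt numerically.

```bash
python3 - <<'E'
from h import *
c=lambda p:((p[0]-220)*5,(p[1]-80)*5)
y=np.array([.249,.969,0]); 
print("hinge",c(proj("scene",(.525,.2005,.2636))))
for k in(-.025,0,.025):
  for z in(.0866,.1186): print(k,z,c(proj("scene",np.array([.525,.2005,z])+k*y)))
E
python3 h.py .52 .1 .30 165.6
```

```text
hinge (np.float64(337.4851221153631), np.float64(225.66671655868618))
-0.025 0.0866 (np.float64(294.97458901896607), np.float64(456.7060118870479))
-0.025 0.1186 (np.float64(296.1356904908209), np.float64(419.5165668866166))
0 0.0866 (np.float64(327.43412912393524), np.float64(447.37971789461795))
0 0.1186 (np.float64(329.11715468210303), np.float64(410.25416739978243))
0.025 0.0866 (np.float64(359.5251206594918), np.float64(438.15931549207875))
0.025 0.1186 (np.float64(361.71808053165705), np.float64(401.09863697493694))
t 5.83 pos [0.5251 0.2003 0.1821] yaw 165.49 open 0.0365 gf 7.558542340993881 F [ 0.1 -0.6 -1.6] tilt [ 1.6e-03  1.0e-04 -1.0e+00]
dist 0.1549 units [-0.0408 -0.1966 -0.2358] tw -0.0009
```

>>> {"fn": "step_arm", "kwargs": {
  "plan": [
    [0,0,-0.03,0,0.13],
    [0,0,-0.07,0,0.11],
    [-0.007,-0.03,-0.11,0,0.1],
    [-0.018,-0.07,-0.15,0,0.1],
    [-0.033,-0.13,-0.18,0,0.1],
    [-0.05,-0.19,-0.2,0,0.1],
    [-0.065,-0.25,-0.21,0,0.1],
    [-0.075,-0.29,-0.21,0,0.1]
  ]
}}

```text
time_s: 6.5
eef_pos: [0.5246, 0.0482, 0.2867]
orientation: [0.0, 0.127, 0.992, -0.0]
contact_force: [0.1, -0.0, -1.2]
opening: 0.0386
grasp_force: 6.6
```

```bash
python3 h.py .61 -.119 .285 165.6
```

```text
t 6.5 pos [0.5246 0.0482 0.2867] yaw 165.43 open 0.0386 gf 6.631861155692604 F [ 0.1 -0.  -1.2] tilt [ 8.e-04 -1.e-03 -1.e+00]
dist 0.1877 units [-0.2493 -0.2807  0.0039] tw -0.0014
```

>>> {"fn": "step_arm", "kwargs": {
  "plan": [
    [-0.02,-0.022,0,0,0.1],
    [-0.055,-0.062,0,0,0.1],
    [-0.1,-0.112,0,0,0.1],
    [-0.15,-0.168,0,0,0.1],
    [-0.195,-0.22,0,0,0.1],
    [-0.23,-0.26,0,0,0.1],
    [-0.25,-0.28,0,0,0.1],
    [-0.25,-0.28,0,0,0.1]
  ]
}}

```text
time_s: 7.17
eef_pos: [0.6117, -0.1192, 0.2834]
orientation: [-0.001, 0.128, 0.992, -0.0]
contact_force: [0.3, 0.3, -1.8]
opening: 0.038
grasp_force: 6.6
```

```bash
python3 h.py .61 -.119 .285 165.6;  python3 - <<'E'
from h import *
s=env.grab_frame("scene"); t=env.grab_frame("top"); np.save("s.npy",s);np.save("t.npy",t)
s0=cv2.imread("pics/scene0.png")
X=env.observe()["eef_pos"]
print("jaw bottom pred",proj("scene",X-[0,0,.0968]),"jaw top",proj("scene",X-[0,0,.0648]))
# hub orange centroid, both views, then & now
for n,i in(("s0",s0),("s",s),("t0",cv2.imread("pics/top0.png")),("t",t)):
    h=cv2.cvtColor(i,cv2.COLOR_BGR2HSV); m=((h[...,0]<14)&(h[...,1]>170)&(h[...,2]>90)).astype(np.uint8)
    r=(slice(215,260),slice(205,245)) if n[0]=="s" else (slice(175,205),slice(280,312))
    ys,xs=np.nonzero(m[r]); print(n,len(xs),xs.mean()+r[1].start if len(xs) else 0,ys.mean()+r[0].start if len(xs) else 0,(xs.min()+r[1].start,xs.max()+r[1].start,ys.min()+r[0].start,ys.max()+r[0].start) if len(xs) else 0)
# arm-difference silhouette rows near jaws
d=(np.abs(s.astype(int)-s0).max(2)>40)
for v in range(150,212,3):
    xs=np.nonzero(d[v,190:270])[0]+190; print(v,"".join("#" if k else "." for k in d[v,195:260]))
E
```

```text
t 7.17 pos [ 0.6117 -0.1192  0.2834] yaw 165.31 open 0.038 gf 6.631153621892736 F [ 0.3  0.3 -1.8] tilt [-2.5e-03  2.0e-04 -1.0e+00]
dist 0.0023 units [ 0.0034 -0.0004 -0.0031] tw -0.0024
jaw bottom pred (np.float64(221.01205697496476), np.float64(199.7558076417404)) jaw top (np.float64(220.11436277679718), np.float64(191.03410507840195))
s0 45 226.26666666666665 241.0222222222222 (np.int64(221), np.int64(229), np.int64(235), np.int64(246))
s 63 225.73015873015873 241.85714285714286 (np.int64(220), np.int64(229), np.int64(235), np.int64(247))
t0 31 293.64516129032256 189.4516129032258 (np.int64(290), np.int64(299), np.int64(183), np.int64(192))
t 0 0 0 0
150 ################.########..#########.............................
153 ###############..###...############..............................
156 ..##################.....##########..............................
159 ........###########......##########..............................
162 .........##########.......#######................................
165 ..........#########........####..................................
168 .............
[... 332 characters left out ...]

183 ...............###..............#................................
186 ...............###..............##...............................
189 ...............###.............####..............................
192 ...............###.............#####.............................
195 ...............###..............####.............................
198 ...............#####..............##....................#######..
201 ...............#####.............................############....
204 ................####..........................#####..............
207 .................................................................
210 .................................................................
```

Run:
```python
from h import *
s0=cv2.imread("pics/scene0.png");t0=cv2.imread("pics/top0.png")
X=np.array([.6115,-.1185,.0])
for z in(.004,.0235,.043): print(z,proj("scene",X+[0,0,z]),proj("top",X+[0,0,z]))
print((s0[240,214:238,2].astype(int)-s0[240,214:238,0]),(s0[229:254,225,2].astype(int)-s0[229:254,225,0]))
print((t0[187,284:306,2].astype(int)-t0[187,284:306,0]),(t0[176:198,295,2].astype(int)-t0[176:198,295,0]))
```

```text
0.004 (np.float64(225.1527916290142), np.float64(244.3178064454798)) (np.float64(294.02111335011386), np.float64(189.0086268051591))
0.0235 (np.float64(224.71209443499498), np.float64(240.08426532735444)) (np.float64(294.48569483980725), np.float64(187.93689909994941))
0.043 (np.float64(224.2614949182292), np.float64(235.75559791597948)) (np.float64(294.9638714906685), np.float64(186.83380916614558))
[-72 -69 -68 -71 -65 -12  53  76  83  85  85  95  83  81  88  87  31 -44
 -70 -65 -42 -24 -25 -22] [-60 -70 -57  18  12   3   5   4   3  32  69  95  82  68  70  66  65  67
  62   9 -55 -76 -73 -70 -65]
[ -40  -80 -109 -113 -117   19  203   96  -12   -4    0    0   -3   -9
   60  108  -24  -51  -51  -54  -50  -64] [-108 -108 -102 -105 -106 -116   32   68    3   -6    2    0   -5  -12
   49  150  134   42  -80 -111 -102 -104]
```

>>> {"fn": "step_arm", "kwargs": {
  "plan": [
    [0,0,0.03,0,0.1],
    [0,0,0.08,0,0.1],
    [0,0,0.14,0,0.1],
    [0,0,0.2,0,0.1],
    [0,0,0.24,0,0.1],
    [0,0,0.26,0,0.1],
    [0,0,0.26,0,0.1],
    [0,0,0.26,0,0.1]
  ]
}}

```text
time_s: 7.93
eef_pos: [0.6103, -0.1153, 0.1567]
orientation: [-0.0, 0.126, 0.992, 0.0]
contact_force: [-0.0, 0.1, -0.2]
opening: 0.0385
grasp_force: 6.6
```

```bash
python3 h.py .6115 -.1195 .108 165.6
python3 - <<'E'
from h import *
s=env.grab_frame("scene").astype(int)
X=env.observe()["eef_pos"]; print(proj("scene",X-[0,0,.0968]))
for v in range(214,252,2): print(v,"".join("O" if a[2]-a[0]>25 and a[2]>110 else "#" if a.max()<62 else "b" if a[0]>a[2]+30 else "." for a in s[v,200:248]))
E
```

```text
t 7.93 pos [ 0.6103 -0.1153  0.1567] yaw 165.57 open 0.0385 gf 6.6313643411922385 F [-0.   0.1 -0.2] tilt [-2.e-04  1.e-04 -1.e+00]
dist 0.0489 units [-0.0043 -0.0075  0.0974] tw -0.0003
(np.float64(224.50236938553905), np.float64(231.21451629131306))
214 ..b...b.bbbbbbb....#######.bbb..OOOOOOOOOOOOOOOO
216 ..bbbbbbbbbbbbb...#.##.####.bbb.OOOOOOOOOOOOOOOO
218 bbbbbbbbbbbbbbb.....##.##.###.....OOOOOOOOOOOOOO
220 bbbbbbbbbbbb......bbb.##.##..###.bbOOOOOOOOOOOOO
222 bbbbbbbbb.OO......bbbb###########.bb.OOOOOOOOOOO
224 bbbbbbbbbOOO......bbbbbb####b#####bbbbOOOOOOOOOO
226 bbbbbbbbb......#.bbbbbbbb###.######bbbb.OOOOOOOO
228 bbbbbbbbbbbbbbb..#bbbbbbbb####.#####bbbbb.OOOOOO
230 bbbbbbbbbbbbbbb.###bbbbbbbbb#...#####.bbbb.OOOOO
232 bbbbbbbbbbbbbbbb###bbbbb......#####..#..bbb.OOOO
234 bbbbbbbbbbbbbbbb####..####....##....##.##bbbb.OO
236 bbbbbbbbbbbbbbbbbbb...#####..O.b....#.####bbbb.O
238 bbbbbbbbbbbbbbbbbbb.......O..O.bb.#b.##.#.##bbbb
240 bbbbbbbbbbbbbbbbbbb.....OO..OO.bbbb##.#....##bbb
242 bbbbbbbbbbbbbbbbbbb#.........O..bbbb##.##..###.b
244 bbbbbbbbbbbbbbbbbb##.........OO.bbbbbb..#.#....b
246 bbbbbbbbbbbbbbbb#b.##.......O..bbbbbbbb##.bbbbbb
248 bbbbbbbbbbb.#.b##.b..###....bbbbbbbbbbbbbbbbbbbb
250 .###bbbbb.bb#####.bbbbbbbbbbbbbbbbbbbbbbbbbb....
```

>>> {"fn": "step_arm", "kwargs": {
  "plan": [
    [-0.004,-0.008,0,0,0.1],
    [-0.004,-0.008,0.01,0,0.1],
    [-0.004,-0.008,0.01,0,0.1],
    [-0.004,-0.008,0.01,0,0.1]
  ]
}}

```text
time_s: 8.32
eef_pos: [0.6115, -0.121, 0.1515]
orientation: [0.0, 0.126, 0.992, -0.0]
contact_force: [0.1, 1.2, -1.3]
opening: 0.0382
grasp_force: 6.6
```

```bash
python3 h.py .6115 -.1195 .108 165.6
```

```text
t 8.32 pos [ 0.6115 -0.121   0.1515] yaw 165.47 open 0.0382 gf 6.631298750726273 F [ 0.1  1.2 -1.3] tilt [ 4.e-04 -2.e-04 -1.e+00]
dist 0.0435 units [0.0008 0.0028 0.0869] tw -0.001
```

>>> {"fn": "step_arm", "kwargs": {
  "plan": [
    [0,0.002,0.015,0,0.1],
    [0,0.002,0.03,0,0.1],
    [0,0.002,0.045,0,0.1],
    [0,0.002,0.06,0,0.1],
    [0,0.002,0.075,0,0.1],
    [0,0.002,0.087,0,0.1],
    [0,0.002,0.087,0,0.1]
  ]
}}

```text
time_s: 8.9
eef_pos: [0.6105, -0.1194, 0.1056]
orientation: [-0.002, 0.126, 0.992, 0.0]
contact_force: [0.2, 0.1, -0.9]
opening: 0.0383
grasp_force: 6.6
```

```bash
python3 h.py .6115 -.1195 .108 165.6
python3 - <<'E'
from h import *
s=env.grab_frame("scene").astype(int)
for v in range(228,256,2): print(v,"".join("O" if a[2]-a[0]>25 and a[2]>90 else "#" if a.max()<62 else "b" if a[0]>a[2]+30 else "." for a in s[v,200:248]))
E
```

```text
t 8.9 pos [ 0.6105 -0.1194  0.1056] yaw 165.5 open 0.0383 gf 6.631497858470539 F [ 0.2  0.1 -0.9] tilt [-3.e-03  9.e-04 -1.e+00]
dist 0.0026 units [-0.002   0.0002 -0.0049] tw -0.0009
228 bbbbbbbbbbbbbbb...bbbbbbbb###....###.bbbb.OOOOOO
230 bbbbbbbbbbbbbbbb..bbbbbbbbbb##.....##.bbbb.OOOOO
232 bbbbbbbbbbbbbbb...bbbb.......####...###bbbb.OOOO
234 bbbbbbbbbbbbbbb...b.OO...#....###...###..bbbb.OO
236 bbbbbbbbbbbbbbb...b...#####....##...b..##.bbbb.O
238 bbbbbbbbbbbbbbb...b......OOOOO.#######..##..bbbb
240 bbbbbbbbbbbbbbbb#....OOOOOOOOO...####.######.bbb
242 bbbbbbbbbbbbbbbb####.OOOOOOOOOO###bb#.#.#...##bb
244 bbbbbbbbbbbbbbbb####..OO.OOOOOO#bbbbbb..##..b..b
246 bbbbbbbbbbb.bb#######.O.OOOOOO.bbbbbbbb..bbbbbbb
248 bbbbbbbbbb..##b#.######.....bbbbbbbbbbbbbbbbbbbb
250 bbb####b.b.#####..bbbbbbbbbbbbbbbbbbbbbbbbbbb.#.
252 #########bbbbbbbbbbbbbbbbbbbbbbbbbbbbbb..#.##..O
254 ....####bbbbbbbbbbbbbbbbbbbbbbbbbb....####...OOO
```

>>> {"fn": "step_arm", "kwargs": {
  "plan": [
    [0,0,-0.005,0,0.1],
    [0,0,-0.005,0,0.12],
    [0,0,-0.005,0,0.14],
    [0,0,-0.005,0,0.16],
    [0,0,-0.005,0,0.18],
    [0,0,-0.005,0,0.2],
    [0,0,-0.005,0,0.22],
    [0,0,-0.005,0,0.22]
  ]
}}

```text
time_s: 9.62
eef_pos: [0.6116, -0.1197, 0.1103]
orientation: [-0.0, 0.126, 0.992, -0.0]
contact_force: [-0.1, 0.4, 0.2]
opening: 0.0339
grasp_force: 18.9
```

```bash
python3 h.py .6115 -.1195 .108 165.6
```

```text
t 9.62 pos [ 0.6116 -0.1197  0.1103] yaw 165.5 open 0.0339 gf 18.92607092857361 F [-0.1  0.4  0.2] tilt [-0.e+00 -1.e-04 -1.e+00]
dist 0.0023 units [0.0003 0.0004 0.0045] tw -0.0009
```

>>> {"fn": "step_arm", "kwargs": {
  "plan": [
    [0,0,0,0,0.25],
    [0,0,0,0,0.28],
    [0,0,0,0,0.31],
    [0,0,0,0,0.34],
    [0,0,0,0,0.34],
    [0,0,0,0,0.34]
  ]
}}

```text
time_s: 10.12
eef_pos: [0.6117, -0.1198, 0.1103]
orientation: [0.0, 0.126, 0.992, -0.0]
contact_force: [-1.5, 0.3, 1.3]
opening: 0.0329
grasp_force: 60.3
```

```bash
python3 h.py .6115 -.1195 .108 165.6
python3 - <<'E'
from h import *
s=env.grab_frame("scene").astype(int)
for v in range(228,256,2): print(v,"".join("O" if a[2]-a[0]>25 and a[2]>90 else "#" if a.max()<62 else "b" if a[0]>a[2]+30 else "." for a in s[v,200:248]))
E
```

```text
t 10.12 pos [ 0.6117 -0.1198  0.1103] yaw 165.5 open 0.0329 gf 60.31232714653015 F [-1.5  0.3  1.3] tilt [ 1.e-04 -1.e-04 -1.e+00]
dist 0.0023 units [0.0004 0.0004 0.0046] tw -0.0009
228 bbbbbbbbbbbbbbbbb...bbbbbb#......###bbbbb.OOOOOO
230 bbbbbbbbbbbbbbbbb...bbbbbbbb#...##....bbbb.OOOOO
232 bbbbbbbbbbbbbbbbb...bb.....###...#.#...bbbb.OOOO
234 bbbbbbbbbbbbbbbbb...OO...#...##...######.bbbb.OO
236 bbbbbbbbbbbbbbbbb.....#####.O.#....#.#.#..bbbb.O
238 bbbbbbbbbbbbbbbbbb#......OOOO.##..#.#.....#.bbbb
240 bbbbbbbbbbbbbbbbbb####OOOOOOO.##bbb...##.#.##bbb
242 bbbbbbbbbbbbbbbbbb####.OOOOOOO..bbbb.##...####.b
244 bbbbbbbbbbbbbbbbb#####..OOOOOOO.bbbbbb....##..bb
246 bbbbbbbbbbbbb.#b...###..OOOOOO.bbbbbbbb.#.bbbbbb
248 bbbbbbbbbbbb#bbb.bbb###.....bbbbbbbbbbbbbbbbbbbb
250 bbbb##.bb##bb###.bbbbbbbbbbbbbbbbbbbbbbbbbb....#
252 ########..bbbbbbbbbbbbbbbbbbbbbbbbbbbbbb.##.#..O
254 #...####bbbbbbbbbbbbbbbbbbbbbbbbbb..##.###...OOO
```

>>> {"fn": "step_arm", "kwargs": {
  "plan": [
    [0,0,-0.01,0,0.34],
    [0,0,-0.03,0,0.34],
    [0,0,-0.06,0,0.34],
    [0,0,-0.09,0,0.34],
    [0,0,-0.12,0,0.34],
    [0,0,-0.15,0,0.34],
    [0,0,-0.17,0,0.34],
    [0,0,-0.18,0,0.34]
  ]
}}

```text
time_s: 10.83
eef_pos: [0.6126, -0.1201, 0.2025]
orientation: [0.002, 0.126, 0.992, -0.0]
contact_force: [0.6, -0.6, -2.1]
opening: 0.0332
grasp_force: 60.0
```

>>> {"fn": "step_arm", "kwargs": {
  "plan": [
    [0,0,-0.02,0,0.34],
    [0.005,-0.02,-0.05,0,0.34],
    [0.01,-0.04,-0.08,0,0.34],
    [0.01,-0.05,-0.1,0,0.34],
    [0.01,-0.05,-0.1,0,0.34],
    [0.01,-0.05,-0.1,0,0.34],
    [0.01,-0.05,-0.1,0,0.34],
    [0.01,-0.05,-0.1,0,0.34]
  ]
}}

```text
time_s: 11.5
eef_pos: [0.6002, -0.1421, 0.2489]
orientation: [-0.001, 0.126, 0.992, 0.0]
contact_force: [0.4, 0.4, -2.1]
opening: 0.033
grasp_force: 60.1
```

```bash
python3 h.py .6 -.14 .25 165.6
python3 - <<'E'
from h import *
s=env.grab_frame("scene").astype(int)
X=env.observe()["eef_pos"]; print("hub pred",proj("scene",X-[0,0,.083]))
for v in range(190,252,2): print(v,"".join("O" if a[2]-a[0]>25 and a[2]>90 else "#" if a.max()<62 else "b" if a[0]>a[2]+30 else "." for a in s[v,196:248]))
E
```

```text
t 11.5 pos [ 0.6002 -0.1421  0.2489] yaw 165.52 open 0.033 gf 60.05937337875366 F [ 0.4  0.4 -2.1] tilt [-1.9e-03  8.0e-04 -1.0e+00]
dist 0.0024 units [ 0.0015  0.004  -0.0023] tw -0.0007
hub pred (np.float64(211.8590662862949), np.float64(207.54659963640614))
190 OOOOOOOO..OOOOOOOOOO.OOOOOOOOOOOOOOOOOOOOOOOOOOOOOOO
192 OOOOOOOO..OOOOOOOOOO.OOOOOOOOOOOOOOOOOOOOOOOOOOOOOOO
194 OOOOOOOO..OOOOOOOOOO..OOOOOOOOOOOOOOOOOOOOOOOOOOOOOO
196 OOOOOOOO..OOOOOOOOOOO.OOOOOOOOOOOOOOOOOOOOOOOOOOOOOO
198 OOOOOOOO..OOOOOOOOOOO..OOOOOOOOOOOOOOOOOOOOOOOOOOOOO
200 OOOOOOOO..OOOOOOOOO.##.OOOOOOOOOOOOOOOOOOOOOOOOOOOOO
202 OOOOOOOO..OOO..###........OOOOOOOOOOOOOOOOOOOOOOOOOO
204 OOOOOOOO......####..OO..bbb.OOOOOOOOOOOOOOOOOOOOOOOO
206 OOOOOOOOO.#...OOOOOOOO###bbb.OOOOOOOOOOOOOOOOOOOOOOO
208 OOOOOOOOO.###.OOOOOOO.####bbbb.OOOOOOOOOOOOOOOOOOOOO
210 OOOO..bbb.###.OOOO.OOO.####.bbb.OOOOOOOOOOOOOOOOOOOO
212 .bbbbbbb.#####.OOOOOOO.######bbbb.OOOOOOOOOOOOOOOOOO
214 bbb.....######.OOOOOOO.#####.#.bbb.OOOOOOOOOOOOOOOOO
216 .#..#..bbbbbb...OOOOO.#..####.#.bbbb.OOOOOOOOOOOOOOO
218 #.bbbbbbbbbbbbbbbbbbbbb.########..bbb
[... 227 characters left out ...]
##.bbbb.OOOOOOOO
228 bbbbbbbbbbbbbbbbbbbbbbbbbbbbbb##.#.#####.bbbbOOOOOOO
230 bbbbbbbbbbbbbbbbbbbbbbbbbbbbbbbb####.#..#.bbbb.OOOOO
232 bbbbbbbbbbbbbbbbbbbbbbbbbbbbbbbbb.#.#.#...#bbbb.OOOO
234 bbbbbbbbbbbbbbbbbbbbbbbbbbbbbbbbbbb...#.####.bbbb.OO
236 bbbbbbbbbbbbbbbbbbbbbbbbbbbbbbbbbbbb#.#.#...##bbbb.O
238 bbbbbbbbbbbbbbbbbbbbbbbbbbbbbbbbbbbbbb#.#.###...bbbb
240 bbbbbbbbbbbbbbbbbbbbbbbbbbbbbbbbbbbbbbb.#.#.#...#bbb
242 bbbbbbbbbbbbbbbbbbbbbbbbbbbbbbbbbbbbbbbb.##....#.#.b
244 bbbbbbbbbbbbbbbbbbbbbbbbbbbbbbbbbbbbbbbbbb.....#...b
246 bbbbbbbbbbbbbbbbbbbbbbbbbbbbbbbbbbbbbbbbbbb...bbbbbb
248 bbbbbbbbbbbbbbbbbbbbbbbbbbbbbbbbbbbbbbbbbbbbbbbbbbbb
250 bbbbbbbbbbbbbbbbbbbbbbbbbbbbbbbbbbbbbbbbbbbbbbb.....
```

The hub is up between the jaws and its old spot in the tray is empty. I'll settle, check that it hasn't slipped, and hand in.

>>> {"fn": "step_arm", "kwargs": {
  "plan": [
    [0,0,0,0,0.34],
    [0,0,0,0,0.34],
    [0,0,0,0,0.34],
    [0,0,0,0,0.34],
    [0,0,0,0,0.34],
    [0,0,0,0,0.34],
    [0,0,0,0,0.34],
    [0,0,0,0,0.34]
  ]
}}

```text
time_s: 12.22
eef_pos: [0.6006, -0.1427, 0.2502]
orientation: [0.0, 0.126, 0.992, -0.0]
contact_force: [-0.3, -0.1, -2.2]
opening: 0.0331
grasp_force: 60.1
```

Run:
```python
from h import *
s=env.grab_frame("scene").astype(int)
for v in range(198,222,2): print(v,"".join("O" if a[2]-a[0]>25 and a[2]>90 else "#" if a.max()<62 else "b" if a[0]>a[2]+30 else "." for a in s[v,196:228]))
o=env.observe(); print(o["eef_pos"],o["grasp_force"],o["opening"]); m=s[204:218,209:219]; ok=((m[...,2]-m[...,0]>25)&(m[...,2]>90)).sum(); print(ok)
if o["grasp_force"]>40 and ok>50: print(env.sign_off())
```

```text
198 OOOOOOOO..OOOOOOOOOO...OOOOOOOOO
200 OOOOOOOO..OOOOOOOOO.##.OOOOOOOOO
202 OOOOOOOO..OOO.####.....O..OOOOOO
204 OOOOOOOO......###.....#.bbb.OOOO
206 OOOOOOOOO.##.OOOOOOOOO###bbb.OOO
208 OOOOOOOOO.###OOOOOOOO.####bbbb.O
210 OOOO.bbbb####..OOOOOOO#####.bbb.
212 .bbbbbb..####..OOOOOOO.######bbb
214 bb.......#####.OOOOOOOO#######.b
216 ...#..bbbbbb....OOOO...########.
218 ..bbbbbbbbbbbbbbbbbbbbb.##.#####
220 bbbbbbbbbbbbbbbb...bbbbbb.###.##
[ 0.60057736 -0.14274308  0.25024414] 60.05932331085205 0.03282958218937698
82
the job is handed in; nothing more can be done
None
```

The job is handed in: the steel tongs are out of the block and hold the orange freehub between their jaws about 14 cm above the table, over the tray, with a steady 60 N grip and no sign of slipping before hand-in at about 12 s.

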